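# Let the head-height gauge down on the deck past the ratchet

## Robot

A 6-joint arm with a two-finger parallel gripper is mounted at the origin on the work surface. World frame = base frame: x ahead of the robot, y to its left, z up, the work surface at z = 0. Lengths are in m, angles in rad, forces in N, time in s.
With the tool pointing down it reaches from about 0.375 to 0.75 m from the base axis. Payload 9 kg.
Tool frame: the origin (TCP) lies on the centre line of the jaws, within the pads' length; the fingertips stand 8 mm ahead of it and the grasp point (between the pads) lies 11 mm behind it; x points along the fingers, z is the direction in which the jaws open and shut, and the axes are right-handed (so a half turn about x gives the same grasp; the last joint's range is limited). The gripper opens to 85 mm and grips with 20 to 120 N. Pads are 22 mm wide; open, the fingers measure 114 mm over their backs; the gripper's body (76 mm by 85 mm) begins 54 mm behind the grasp point. The pads swing forward as they close: fully open they stand 13 mm farther back than shut.
Start: joints at [0.998, 0.104, 0.097, 1.564, 0, 1.353], TCP at [0.208, 0.563, 0.239] pointing down, gripper open.
Joint ranges: [-2.99, 2.99], [-0.84, 1.86], [-1.1, 1.16], [-1.84, 2.11], [-1.51, 1.56], [-3.14, 3.14]. Speed limits (rad/s): [2.22, 2.22, 2.57, 3.14, 3.14, 3.14].

## Interface

Orientations are given as [roll, pitch, yaw] about the fixed x, y, z axes, in that order (R = Rz(yaw) Ry(pitch) Rx(roll)).
In Python, from rig import r, ik, optics, order, find_in gives the robot as it stands. The module is installed in compiled form; this text tells all that it offers. Calls block until the motion is done:
- r.move_ptp(position, orientation): joint-space move of the TCP to a pose.
- r.move_linear(position, rotation=None, rate=0.15, max_force=None): straight line of the TCP; rotation=None keeps the orientation; rate is the mean speed in m/s. With max_force (N) it stops when the force on the tool has changed by that much, and returns True; else False.
- r.set_joints(angles): joint-space move.
- r.command_gripper(opening, strength=None): opening from 0.0 (shut) to 1.0 (fully open); strength is the grip in N (None keeps the last); returns when the fingers have stopped.
- r.dwell(seconds).
- ik(position, orientation): joint angles nearest the present ones, or None.
- r.observe(): the state.
- optics.get_image(name): name is "side" or "top"; returns a dict with "img" (480x640x3 uint8, red, green, blue), "vfov" (degrees; the focal length in pixels is half the picture's height over the tangent of half this angle, whatever the lens; pixels are square), "cx", "cy" (the principal point, pixels), "origin" and "orientation" of the camera in the world. Camera axes: x right, y up, looking along -z (the intrinsics and any distortion apply to the point x, -y, -z); pixel columns grow to the right and rows downward; lengths in m; the calibration is good to about 2 mm. A picture is of the moment at which its call begins. There is no depth.
A pose or a line that the arm cannot do raises r.MotionError and nothing moves.
- order.hand_in(): hands the job in, once; it reports no verdict.
Trained networks look in a picture, given as the dict that the camera call returned (one of the last four; its "shot" number tells which), for a name from the list of things; names that differ only in an ending like _2 or _b are one class to them, and where a whole thing is asked for, a point or a joint stands for the part that bears it (a point fixed in the world has none). Each returns a list of dicts, best first, with "score" (0 to 1); they miss things now and then, are a little off and sometimes report something else, mostly with a low value. They report only what shows in the picture. A call takes as long as a camera call. They do not tell look-alikes from the thing itself.
- find_in(picture, label): "box" ([left, top, right, bottom] in pixels, round what is visible of it).
The state is a dict: "clock": time; "q": joint angles; "joint_velocities": joint speeds; "joint_efforts": joint torques, N m; "eef_pos": TCP position; "tcp_rot": TCP orientation; "contact_force": force on the tool from outside, world axes, zero at the start; "wrist_torque": the same for the moment, N m; "grip_width": opening from 0.0 (shut) to 1.0 (fully open).
Only numpy, scipy, OpenCV 4.12 (cv2) and the standard library are available. Lean on these libraries where they do the work, as an engineer would, in place of code of your own. Each camera call takes 0.05 s, during which the arm holds its last target. There are 200 camera calls.

## Task

The deck chassis sits in the bench clamp and the brass head-height gauge hangs above it on the ratchet-held ram. Flip the pawl up and over so that it stays clear of the ratchet wheel, wind the crank backward to let the gauge down until its foot just rests on the deck plate, gently and without pressing it in hard, then put the pawl back into the wheel and let go. Work the ram only by its crank, and do not shift the deck or the other things on the counter.

Things in the scene. Friction and masses are not known exactly. Their poses are not given: they have to be found in the camera images.
- stand: Cast-aluminium C-frame bench clamp bolted to the counter: bed 120 x 215 mm, 22 mm high, rubber-faced jaws holding the deck chassis, a column, and a 60 mm deep head over the bed (top 200 mm up). Origin on the counter under the ram; z up, x along the pinion shaft to the side with ratchet wheel and crank, y from the column to the open throat. Fixed. Sites below share its axes unless they turn.
- shaft_axis (a point): Centre of the ratchet wheel, on the level pinion shaft, 165 mm above the counter (x 55, y -20 mm in the stand's frame); axes as the stand's. Steel wheel 72 mm in diameter, 12 mm thick, 24 teeth 5 mm high; wheel, shaft and crank arm turn as one.
- grip_mid (a point): Middle of the crank's black hand grip: level cylinder 22 mm in diameter, 42 mm long, parallel to the shaft, free to spin on its pin. It circles the shaft axis at 60 mm radius, in a plane 58 mm beyond the wheel's along the stand's x; the 8 mm thick crank arm is on its wheel side, 21 mm from this middle.
- wheel (a joint): Angle of wheel and crank, rad; grows turning backward, which lowers the ram 20 mm per rad. Backward is clockwise seen from the crank side: the grip stands at 120 deg minus this angle, measured from the stand's y towards z. A drag makes crank and ram stay where left; 1 to 2 N along the grip's path lowers the ram. The seated pawl blocks backward turning.
- pawl_pivot (a point): Pivot pin of the pawl, in the wheel's plane, 58 mm to the stand's +y of the shaft axis and 9 mm above it. Axes as the stand's.
- pawl_bar (a point): Middle of the pawl's brass finger bar: level cylinder 10 mm in diameter, 28 mm long, parallel to the shaft. Pawl seated: 28.5 mm to the stand's -y of the pawl pivot and 40 mm above it (radius 49 mm), 57 mm from the shaft axis, so fingertips may reach only about 10 mm below the bar's middle before they meet the wheel.
- pawl (a joint): Angle of the pawl, rad: 0 to 0.12 lying in the teeth; grows as the bar is lifted up and over to the stand's +y about the pawl pivot. Past about 0.8 it is over its dead point and falls onto its rest pin at 1.25 and stays; the bar is then 29 mm to the +y of the pivot and 40 mm above it, its stem on the -y side (to return it, push the bar from +y). Let go below about 0.6 it falls back on the wheel.
- ram: Square steel rack 20 x 20 x 140 mm, upright in the head, carrying the brass head-height gauge. Origin: centre of the rack's lower end. Under it a collar and the gauge's barrel with a 20 mm brass foot. The barrel is set by hand in the collar: the bottom of the foot is 38 to 50 mm below this origin, not measured. The foot is sprung (8 N per mm, 6 mm stroke).
- chassis: Silver deck chassis 130 x 100 mm, loose between the jaws. Origin: centre of its underside. The bare deck plate on which the foot comes down is 40 mm above the origin; reel tables, head bridge and pinch roller beside it stand up to 12 mm higher.
- tape_window: Clear acrylic tape window, 70 x 110 x 5 mm, lying loose on the counter. Origin: centre of its underside.
- reel_motor: Black plastic reel motor, 36 mm in diameter, 36 mm high with its shaft, standing loose close by the stand under the crank. Origin: centre of its underside.
- pinch_roller: Rubber pinch roller, 15 mm in diameter, 14 mm high, standing loose close by the stand. Origin: centre of its underside.
- gauge_block: Stepped brass setting block of the gauge, 30 x 40 x 18 mm, loose. Origin: centre of its underside.
- screwdriver: Screwdriver 170 mm long lying on the counter. Origin: centre of its underside.
- screw_tray: Grey parts tray 90 x 130 x 22 mm, loose. Origin: centre of its underside.
- cleaner: Small cleaner bottle, 44 mm in diameter, 95 mm high. Origin: centre of its underside.
Mind the look-alikes: they are no part of the job. Several things have the shape of the chassis; the one meant has the colours described above.

How it is judged:
By the outcome, as a careful person would: the job done as asked, in the order asked, and still so for the second after the job is handed in, with the robot touching nothing.
It also fails if it takes over 64 s, if anything falls off the work surface, if the arm or the gripper's body presses on something with over 40 N, if the wrist force passes 120 N, or if a joint passes its speed limit or range.

## Working session

There is one attempt and no reset: what is moved stays moved. The work goes in short steps, each a Python script; the robot and the scene stay as the last script left them, time stands still between calls to the robot, and variables do not carry over. Pictures are saved under pics/ and viewed, about 8 in all and at most 12, crops included, and the job is handed in when it is done.

```bash
mkdir -p pics
cat > h.py <<'E'
import numpy as np, cv2
from rig import r, ik, optics, order, find_in
def shot(n,save=None):
    d=optics.get_image(n)
    if save: cv2.imwrite('pics/'+save,d['img'][:,:,::-1])
    return d
E
python3 - <<'E'
from h import *
for n in('side','top'):
    d=shot(n,n+'0.png'); print({k:v for k,v in d.items() if k!='img'})
    for l in('stand','shaft_axis','grip_mid','wheel','pawl_bar','pawl','ram','chassis','reel_motor','pinch_roller'):
        f=find_in(d,l); print(l,[(np.round(x['box']).tolist(),round(x['score'],2)) for x in f[:3]])
print(r.observe())
E
```

```text
{'vfov': 51.605778173759184, 'cx': 312.55516470740014, 'cy': 234.49140754928112, 'origin': array([ 0.16700512, -0.74140471,  0.81390049]), 'orientation': array([ 0.87194521, -0.02001615, -0.39626916]), 'shot': 1}
stand [([275.0, 220.0, 376.0, 374.0], 0.9)]
shaft_axis [([277.0, 217.0, 381.0, 372.0], 0.95)]
grip_mid [([356.0, 233.0, 381.0, 256.0], 0.54)]
wheel [([325.0, 238.0, 379.0, 282.0], 0.96), ([343.0, 284.0, 355.0, 304.0], 0.68), ([273.0, 217.0, 375.0, 370.0], 0.33)]
pawl_bar [([320.0, 231.0, 338.0, 244.0], 0.67)]
pawl []
ram [([296.0, 219.0, 311.0, 248.0], 0.6), ([264.0, 280.0, 337.0, 330.0], 0.57)]
chassis [([315.0, 218.0, 367.0, 255.0], 0.81), ([264.0, 279.0, 338.0, 331.0], 0.79), ([199.0, 363.0, 260.0, 441.0], 0.77)]
reel_motor [([340.0, 286.0, 356.0, 305.0], 0.81)]
pinch_roller []
{'vfov': 44.558684670380316, 'cx': 316.02485674760567, 'cy': 241.63091266968212, 'origin': array([ 0.36089333, -0.04117416,  1.36013833]), 'orientation': array([ 0.09470127,  0.0059253 , -1.57944957]), 'shot': 2}
stand [([302.0, 198.0, 403.0, 300.0], 0.67)]
shaft_axis []
grip_mid [([370.0, 199.0, 3
[... 523 characters left out ...]
48)]
pinch_roller []
{'clock': 1.1, 'q': array([9.98298336e-01, 1.04073933e-01, 9.72933029e-02, 1.56389388e+00,
       4.55090892e-06, 1.35308743e+00]), 'joint_velocities': array([ 3.52001309e-05,  2.11725268e-03,  6.29728402e-04,  8.30102468e-04,
       -1.59748759e-03,  1.44610346e-04]), 'joint_efforts': array([-5.76948278e-04, -5.56768870e+01,  5.03774464e+01,  7.90654012e-04,
       -3.22200440e-04, -6.70361942e-06]), 'eef_pos': array([0.20844786, 0.56266099, 0.23934227]), 'tcp_rot': array([-0.18036787,  1.57067442,  1.03563937]), 'contact_force': array([-0.44913922,  0.32771725,  0.2741515 ]), 'wrist_torque': array([0.0118547 , 0.02595107, 0.02380555]), 'grip_width': 1.0008498908883867}
```

Run:
```python
import cv2,numpy as np
a=cv2.imread('pics/side0.png')[200:380,250:400]; b=cv2.imread('pics/top0.png')[180:310,280:420]
a=cv2.resize(a,None,fx=3,fy=3,interpolation=2); b=cv2.resize(b,None,fx=2.5,fy=2.5,interpolation=2)
o=np.zeros((600,800,3),np.uint8); o[:540,:450]=a; o[:325,450:800]=b; cv2.imwrite('pics/c1.png',o)
```

```text
(no output)
```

View pics/c1.png

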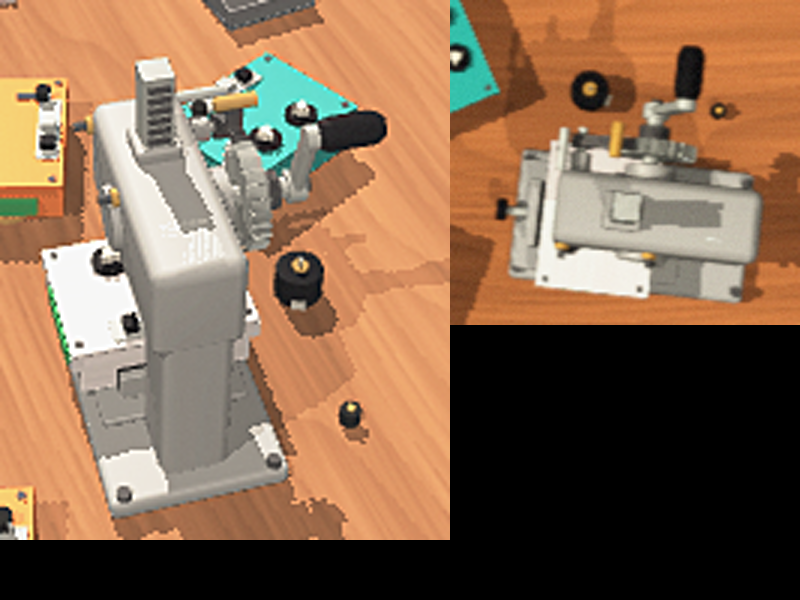

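View pics/side0.png

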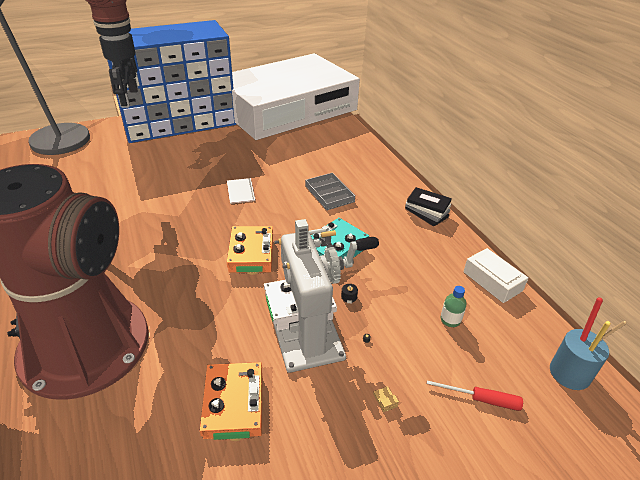

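View pics/top0.png

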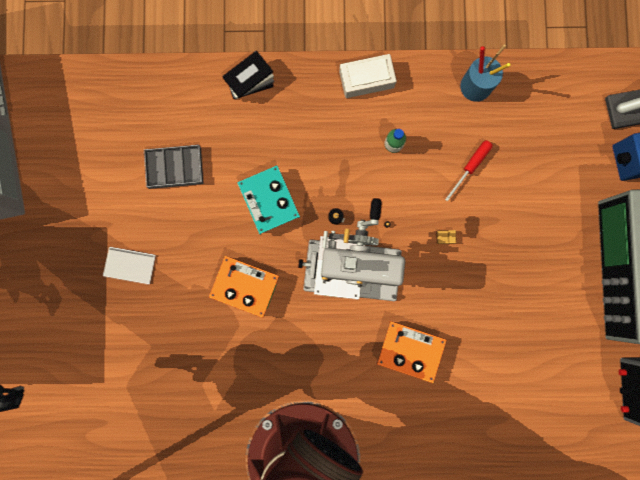

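```bash
cat > cam.py <<'E'
import numpy as np
from scipy.spatial.transform import Rotation as Ro
C={'side':dict(v=51.605778173759184,cx=312.555,cy=234.491,o=[0.16700512,-0.74140471,0.81390049],e=[0.87194521,-0.02001615,-0.39626916]),
'top':dict(v=44.558684670380316,cx=316.025,cy=241.631,o=[0.36089333,-0.04117416,1.36013833],e=[0.09470127,0.0059253,-1.57944957])}
def proj(n,p):
    c=C[n]; f=240/np.tan(np.radians(c['v']/2)); q=Ro.from_euler('xyz',c['e']).as_matrix().T@(np.array(p)-c['o'])
    return np.array([c['cx']+f*q[0]/-q[2], c['cy']-f*q[1]/-q[2]])
def T(s,p):
    c,n=np.cos(s[2]),np.sin(s[2]); return np.array([s[0]+c*p[0]-n*p[1], s[1]+n*p[0]+c*p[1], p[2]])
def grip(a): th=np.radians(120)-a; return [.113,-.02+.06*np.cos(th),.165+.06*np.sin(th)]
def bar(b): th=np.arctan2(40,-28.5)-b; return [.055,.038+.0491*np.cos(th),.174+.0491*np.sin(th)]
E
python3 - <<'E'
from cam import *
from scipy.optimize import least_squares
def feats(p):
    s=p[:3]; yb,zr,a=p[3:]
    return [('top',bar(0),(346,235.6)),('side',bar(0),(328.7,233.3)),('top',grip(a),(376,208.8)),('side',grip(a),(368.3,243.3)),
    ('top',[0,0,zr+.14],(350.8,262.8)),('side',[0,0,zr+.14],(301.3,222)),
    ('top',[-.06,yb,.022],(396.8,300)),('side',[-.06,yb,.022],(288.3,368.3)),('side',[.06,yb,.022],(345.7,355.7))]
f=lambda p:np.concatenate([proj(n,T(p,q))-m for n,q,m in feats(p)])
s=least_squares(f,[.32,-.12,0,-.12,.1,0],loss='soft_l1',x_scale=[.01,.01,.1,.01,.01,.1]); print(s.x.round(4)); print(s.fun.reshape(-1,2).round(1))
for nm,p in(('bar',bar(0)),('grip',grip(s.x[5])),('bar125',bar(1.25))): print(nm,T(s.x,p).round(4))
E
```

```text
[ 0.4261 -0.099  -0.1173 -0.129   0.1207  0.1448]
[[ 0.8 -0.3]
 [-0.6  0.5]
 [ 0.3 -0.3]
 [-1.2  0.1]
 [-0.8 -0.7]
 [ 0.1  0. ]
 [ 1.6  0.8]
 [-0.7 -0.3]
 [ 2.3 -1.5]]
bar [ 0.4819 -0.096   0.214 ]
grip [ 0.5334 -0.1542  0.2207]
bar125 [ 0.4886 -0.039   0.2136]
```

```bash
cat >> h.py <<'E'
from cam import T,grip,bar,proj,Ro
S=[0.4261,-0.099,-0.1173]
ys=np.array([-np.sin(S[2]),np.cos(S[2]),0]); xs=np.array([np.cos(S[2]),np.sin(S[2]),0])
def ori(sg):
    z=sg*ys; x=np.array([0,0,-1.]); return Ro.from_matrix(np.c_[x,np.cross(z,x),z]).as_euler('xyz')
def loc():  # force in stand axes
    f=r.observe()['contact_force']; return np.array([f@xs,f@ys,f[2]]).round(2)
E
python3 - <<'E' 2>&1 | grep -v -i warn
from h import *
P=[.057,-.022,.33]
for sg in(1,-1):
    print(sg,ori(sg).round(3),[None if (q:=ik(T(S,p),ori(sg))) is None else q.round(2) for p in(P,[.117,-.05,.30],[.117,.02,.2])])
q=ik(T(S,P),ori(1)); q2=ik(T(S,P),ori(-1))
sg=1 if abs(q[5]-1.353)<abs(q2[5]-1.353) else -1; print('use',sg)
r.command_gripper(0.0,20)
r.move_ptp(T(S,P),ori(sg))
f0=loc(); P[2]=.216; print('hit',r.move_linear(T(S,P),rate=.1,max_force=5),f0,loc(),r.observe()['eef_pos'],r.observe()['clock'])
a=shot('side'); b=shot('top')
for n,d in(('side',a),('top',b)):
  print(find_in(d,'pawl_bar')[:1])
A=cv2.resize(a['img'][180:300,250:400],None,fx=3,fy=3,interpolation=2);B=cv2.resize(b['img'][170:300,290:420],None,fx=2.6,fy=2.6,interpolation=2)
o=np.zeros((380,800,3),np.uint8);o[:360,:450]=A;o[:338,450:788]=B;cv2.imwrite('pics/c2.png',o[:,:,::-1])
E
```

```text
1 [-1.453  1.571  0.   ] [array([-0.52, -0.17, -0.  ,  1.74,  0.  , -0.41]), array([-0.53,  0.01,  0.11,  1.67,  0.  , -0.41]), array([-0.41, -0.05, -0.13,  1.49,  0.  , -0.29])]
-1 [1.688 1.571 0.   ] [array([-0.52, -0.17, -0.  ,  1.74,  0.  ,  2.74]), array([-0.53,  0.01,  0.11,  1.67,  0.  ,  2.73]), array([-0.41, -0.05, -0.13,  1.49,  0.  ,  2.85])]
use -1
hit False [ 0.81 -0.57  0.68] [-0.04 -0.72 -0.2 ] [ 0.4804572  -0.12772445  0.21675105] 5.8
[{'box': [319.8, 231.3, 330.9, 244.7], 'score': 0.59}]
[]
```

View pics/c2.png

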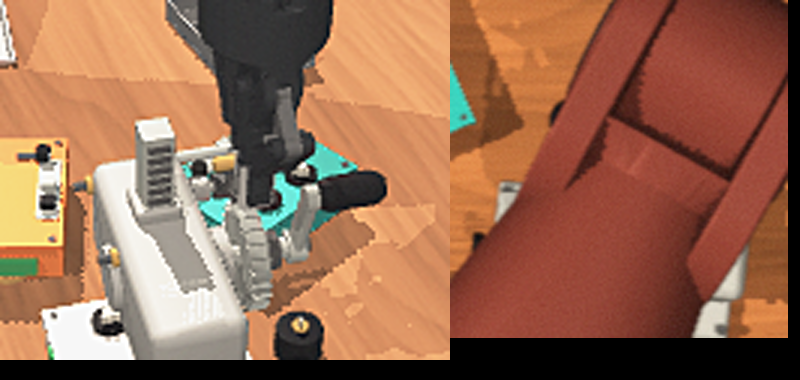

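The picture shows the shut fingertips (crop about 255,200) just over the wheel, on the -y side of the brass bar (crop about 225,163), clear of the rack and crank. I'll push along the bar's arc next.

```bash
python3 - <<'E' 2>&1 | grep -v -i warn
from h import *
f0=loc()
for b in (0,.2,.4,.6,.8,.95,1.05):
    p=bar(b); p=[.057,p[1]-.019,p[2]+.002]
    h=r.move_linear(T(S,p),rate=.06,max_force=20); print(b,h,loc())
    if h: break
a=shot('side'); print(find_in(a,'pawl_bar')[:1],r.observe()['clock'],[proj('side',T(S,bar(x))).round() for x in(0,.6,1,1.25)])
r.move_linear(T(S,[.057,p[1]-.005,.32]),rate=.15)
a2=shot('side');print(find_in(a2,'pawl_bar')[:1],r.observe()['clock'])
A=cv2.resize(a['img'][180:300,250:385],None,fx=2.9,fy=2.9,interpolation=2);B=cv2.resize(a2['img'][180:300,250:385],None,fx=2.9,fy=2.9,interpolation=2)
cv2.imwrite('pics/c3.png',np.hstack([A,B])[:,:,::-1])
E
```

```text
0 False [ 0.42 -0.03 -0.19]
0.2 False [-0.38 -0.64  0.54]
0.4 False [0.18 0.27 0.32]
0.6 False [-0.59 -0.19  0.54]
0.8 True [ 1.62 -1.45  5.17]
[] 7.6167 [array([328., 234.]), array([324., 221.]), array([321., 217.]), array([319., 216.])]
[{'box': [318.1, 220.7, 331.4, 243.7], 'score': 0.68}] 8.5
```

View pics/c3.png

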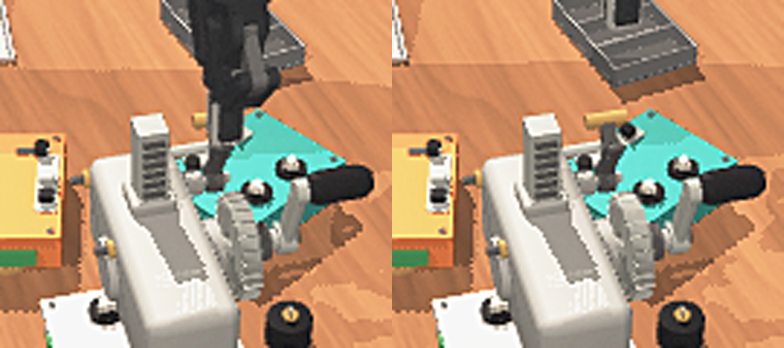

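```bash
python3 - <<'E' 2>&1 | grep -v -i warn
from h import *
r.move_ptp(T(S,[.117,-.05,.32]),ori(-1))
a=shot('side');b=shot('top');print(find_in(a,'pawl_bar')[:1],r.observe()['clock'],find_in(b,'pawl_bar')[:2])
for n in('side','top'):
    print(n,[np.r_[proj(n,T(S,[bar(x)[0]-.014]+bar(x)[1:])),proj(n,T(S,[bar(x)[0]+.014]+bar(x)[1:]))].round(1) for x in(0,.5,.75,1,1.25)])
A=cv2.resize(a['img'][200:270,290:390],None,fx=4,fy=4,interpolation=2);B=cv2.resize(b['img'][190:260,290:390],None,fx=4,fy=4,interpolation=2)
cv2.imwrite('pics/c4.png',np.hstack([A,B])[:,:,::-1])
E
```

```text
[{'box': [265.4, 278.8, 334.7, 329.5], 'score': 0.64}] 9.1167 []
side [array([321. , 235. , 335.2, 232.5]), array([317.7, 224. , 331.7, 221.7]), array([315.9, 220.1, 329.8, 217.9]), array([314.1, 217.7, 327.9, 215.5]), array([312.6, 216.8, 326.2, 214.7])]
top [array([346.1, 242.3, 347.6, 228.2]), array([334.7, 240.6, 336.2, 226.5]), array([328.5, 240. , 330. , 225.8]), array([322.4, 239.5, 324. , 225.4]), array([317. , 239.2, 318.5, 225.1])]
```

View pics/c4.png

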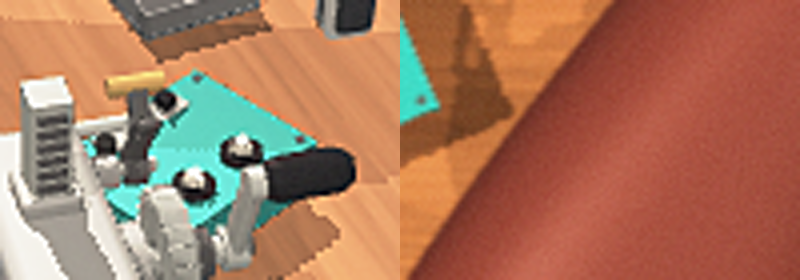

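```bash
python3 - <<'E' 2>&1 | grep -v -i warn
from h import *
p=bar(.45); r.move_linear(T(S,[.057,p[1]-.025,.32]),rate=.3)
r.move_linear(T(S,[.057,p[1]-.025,p[2]+.004]),rate=.15,max_force=8); print(loc())
for b in (.55,.65,.75,.85,.95,1.05,1.15):
    p=bar(b); p=[.057,p[1]-.0145,p[2]+.004]
    h=r.move_linear(T(S,p),rate=.06,max_force=25); o=r.observe(); print(b,h,loc(),(o['eef_pos']-T(S,p)).round(4))
    if h: break
print(o['clock'])
r.move_linear(T(S,[.057,p[1]-.008,.32]),rate=.2)
r.move_ptp(T(S,[.117,-.05,.32]),ori(-1))
a=shot('side');print(r.observe()['clock'])
cv2.imwrite('pics/c5.png',cv2.resize(a['img'][200:270,290:390],None,fx=5,fy=5,interpolation=2)[:,:,::-1])
E
```

```text
[ 0.72 -0.43  1.03]
0.55 False [-0.28  0.32 -0.17] [0.0002 0.0004 0.0004]
0.65 False [ 0.11 -0.58  0.03] [0.     0.0002 0.0001]
0.75 False [-0.11 -1.3   4.21] [0.0002 0.     0.0004]
0.85 False [-0.49 -1.31  7.17] [ 0.0003 -0.      0.0008]
0.95 False [-0.03  1.17  9.61] [0.0004 0.0002 0.0012]
1.05 False [-1.72  3.36 12.85] [0.0006 0.0004 0.0016]
1.15 False [-3.47  3.77 20.18] [0.0008 0.0003 0.0027]
12.2667
13.475
```

View pics/c5.png

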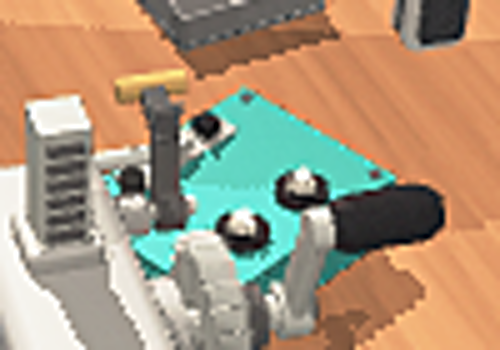

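```bash
python3 - <<'E' 2>&1 | grep -v -i warn
from h import *
q=r.observe()['q'].copy(); q[0]-=.45; r.set_joints(q)
b=shot('top');print(find_in(b,'pawl_bar')[:2],find_in(b,'grip_mid')[:1],r.observe()['clock'])
cv2.imwrite('pics/c6.png',cv2.resize(b['img'][190:270,295:395],None,fx=5,fy=5,interpolation=2)[:,:,::-1])
E
```

```text
[{'box': [314.1, 226.6, 337.9, 239.4], 'score': 0.56}, {'box': [370.0, 198.1, 383.5, 220.7], 'score': 0.39}] [{'box': [369.1, 196.2, 382.6, 221.5], 'score': 0.64}] 14.6083
```

View pics/c6.png

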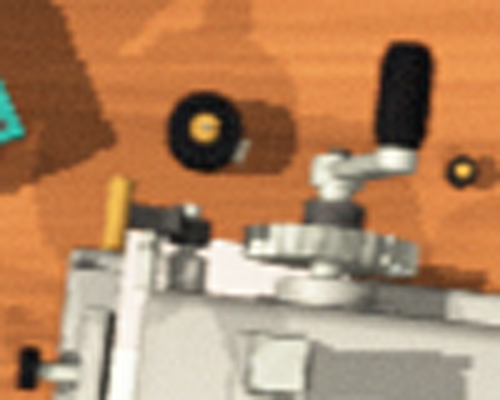

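```bash
cat >> h.py <<'E'
def ft(a,n=5):
    f=[]
    for i in range(n): r.dwell(.02); f.append(loc())
    f=np.mean(f,0); th=np.radians(120)-a; return -(f[1]*np.sin(th)-f[2]*np.cos(th)), f.round(2)
def gp(a,dz=-.006,dx=.005,dy=0): g=grip(a); return T(S,[g[0]+dx,g[1]+dy,g[2]+dz])
E
python3 - <<'E' 2>&1 | grep -v -i warn
from h import *
q=r.observe()['q'].copy(); q[0]+=.45; r.set_joints(q)
a0=.145
r.command_gripper(.55,20)
g=gp(a0); r.move_linear([g[0],g[1],.32],rate=.3)
print(r.move_linear(g,rate=.12,max_force=6)); z=ft(a0)[1]; print('f0',z)
r.command_gripper(.32,20); o=r.observe(); print(o['grip_width'],ft(a0),o['clock'])
base=[]
for a in np.arange(.165,.52,.03):
    h=r.move_linear(gp(a),rate=.03,max_force=8); F,f=ft(a,4); F+= 0; print(round(a,3),h,round(F,2),f,round(r.observe()['clock'],2))
    if h or F>4: break
s=shot('side'); print(find_in(s,'grip_mid')[:1], proj('side',T(S,grip(a))),proj('side',T(S,grip(a-.06))))
cv2.imwrite('pics/c7.png',cv2.resize(s['img'][190:310,260:400],None,fx=4,fy=4,interpolation=2)[:,:,::-1])
E
```

```text
False
f0 [-0.15 -0.31  0.21]
0.3198466690287967 (np.float64(-0.14358694570734798), array([0.3 , 0.11, 0.12])) 17.7917
0.165 False -0.06 [-0.3  0.1 -0.1] 18.19
0.195 False -0.12 [-0.15  0.1   0.07] 18.51
0.225 False 0.37 [ 0.24 -0.38 -0.03] 18.82
0.255 False 0.44 [ 0.25 -0.55  0.33] 19.14
0.285 False 0.34 [ 0.22 -0.34 -0.04] 19.46
0.315 False 0.76 [ 0.28 -0.86  0.4 ] 19.77
0.345 False 0.52 [ 0.08 -0.53  0.04] 20.09
0.375 False 0.33 [ 0.25 -0.36  0.16] 20.41
0.405 False 0.24 [-0.09 -0.3   0.46] 20.73
0.435 False 0.04 [ 0.34 -0.08  0.43] 21.04
0.465 False 0.09 [-0.09 -0.1   0.07] 21.36
0.495 False 0.34 [ 0.29 -0.34  0.23] 21.68
[{'box': [352.4, 231.9, 367.2, 245.4], 'score': 0.48}] [363.29678511 234.6082157 ] [363.96905202 235.90884568]
```

View pics/c7.png

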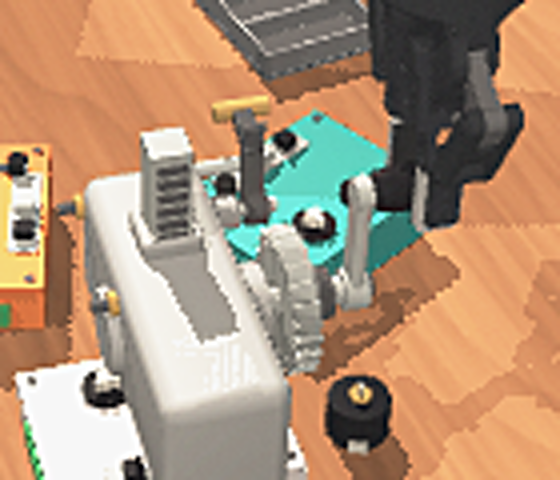

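```bash
python3 - <<'E' 2>&1 | grep -v -i warn
from h import *
for a in np.arange(.515,1.35,.02):
    h=r.move_linear(gp(a),rate=.03,max_force=6); F,f=ft(a,4)
    if F>.85: F,f=ft(a,8)
    print(round(a,3),h,round(F,2),f,round(r.observe()['clock'],2))
    if h or F>1.1: break
E
```

```text
0.515 False 0.38 [-0.44 -0.38  0.05] 22.09
0.535 False 0.71 [ 0.02 -0.71  0.3 ] 22.54
0.555 False 0.49 [ 0.08 -0.48  0.11] 22.86
0.575 False 0.6 [ 0.25 -0.58  0.45] 23.18
0.595 False 0.51 [ 0.18 -0.5   0.26] 23.49
0.615 False 0.33 [ 0.41 -0.32  0.19] 23.94
0.635 False 0.76 [ 0.62 -0.73  0.36] 24.26
0.655 False 0.69 [ 0.4  -0.71 -0.07] 24.57
0.675 False 0.76 [ 0.38 -0.73  0.27] 24.89
0.695 False 0.16 [ 0.29 -0.12  0.24] 25.21
0.715 False 0.35 [ 0.28 -0.37 -0.06] 25.52
0.735 False 0.54 [ 0.15 -0.52  0.16] 25.84
0.755 False 0.22 [ 0.63 -0.24 -0.02] 26.16
0.775 False 0.3 [ 0.62 -0.32 -0.06] 26.48
0.795 False 0.4 [ 0.34 -0.45 -0.12] 26.79
0.815 False 0.28 [ 0.58 -0.38 -0.3 ] 27.11
0.835 False 0.68 [ 0.18 -0.7   0.08] 27.43
0.855 False 0.62 [ 0.29 -0.77 -0.33] 27.74
0.875 False -0.07 [ 0.46 -0.08 -0.4 ] 28.06
0.895 False -0.12 [ 0.34  0.01 -0.3 ] 28.38
0.915 False 0.37 [-0.02 -0.31  0.22] 28.69
0.935 False 0.31 [ 0.44 -0.48 -0.34] 29.01
0.955 False 0.53 [ 0.61 -0.64 -0.13] 29.32
0.975 False 0.2 [-0.14 -0.24 -0.02] 29.64
0.995 False 0.64 [-0.2  -0.54  0.34] 29.96
1.015 False 0.53 [ 0.04 -0.67 -0.13] 30.27
1.035 False 0.25 [-0.13 -0.57 -0.51] 30.59
1.055 False 0.03 [-0.14 -0.34 -0.51] 30.91
1.075 False 0.49 [-0.2  -0.64 -0.1 ] 31.23
1.095 False 0.52 [ 0.12 -0.35  0.41] 31.54
1.115 False 0.05 [ 0.13 -0.38 -0.47] 31.86
1.135 False 0.79 [ 0.04 -1.1  -0.19] 32.17
1.155 False 2.21 [-0.13 -2.79 -0.07] 32.62
```

```bash
python3 - <<'E' 2>&1 | grep -v -i warn
from h import *
a=1.155
print(ft(a,6))
r.move_linear(gp(a,dy=-.0015),rate=.03); print(ft(a,4))
r.command_gripper(.55); g=gp(a); r.move_linear([g[0],g[1]-.002,.32],rate=.15)
r.command_gripper(0.0)
p=bar(1.25); r.move_ptp(T(S,[.057,p[1]+.024,.31]),ori(-1))
print(r.move_linear(T(S,[.057,p[1]+.024,p[2]+.004]),rate=.12,max_force=8),r.observe()['clock'])
for b in (1.25,1.1,.95,.8,.65,.5,.35):
    p=bar(b); p=[.057,p[1]+.014,p[2]+.004]
    h=r.move_linear(T(S,p),rate=.06,max_force=15); print(b,h,loc())
    if h: break
r.move_linear(T(S,[.057,p[1]+.006,.32]),rate=.15)
q=r.observe()['q'].copy(); q[0]+=.8; r.set_joints(q); r.dwell(.3)
s=shot('side');t=shot('top');print(r.observe()['clock'])
A=cv2.resize(s['img'][200:310,260:385],None,fx=3.2,fy=3.2,interpolation=2);B=cv2.resize(t['img'][190:270,295:395],None,fx=4,fy=4,interpolation=2)
o=np.zeros((352,800,3),np.uint8);o[:,:400]=A;o[:320,400:]=B;cv2.imwrite('pics/c8.png',o[:,:,::-1])
for n in('side','top'): print(n,'bar0/.1',proj(n,T(S,bar(0))).round(1),proj(n,T(S,bar(.15))).round(1),'grip',*[proj(n,T(S,grip(x))).round(1) for x in(.95,1.05,1.15)])
print('rack',[proj('side',T(S,[0,0,z])).round(1) for z in(.261,.251,.246,.241)])
E
```

```text
(np.float64(1.7729129343735555), array([-0.17, -2.44, -0.34]))
(np.float64(-0.37136436774936676), array([ 0.08,  0.36, -0.13]))
False 36.175
1.25 False [ 0.27 -0.79 -0.72]
1.1 False [0.93 1.69 1.66]
0.95 False [0.36 1.73 5.08]
0.8 False [0.35 1.97 7.75]
0.65 False [0.01 0.97 8.9 ]
0.5 False [-0.35 -0.14  0.24]
0.35 False [-0.44 -0.15 -0.47]
40.75
side bar0/.1 [328.1 233.8] [327.2 230.1] grip [358.2 228.1] [357.1 227.5] [356.1 227.2]
top bar0/.1 [346.8 235.3] [343.7 234.7] grip [352.4 206.1] [349.6 206. ] [347. 206.]
rack [array([301.3, 221.9]), array([301.3, 226.2]), array([301.3, 228.4]), array([301.3, 230.5])]
```

View pics/c8.png

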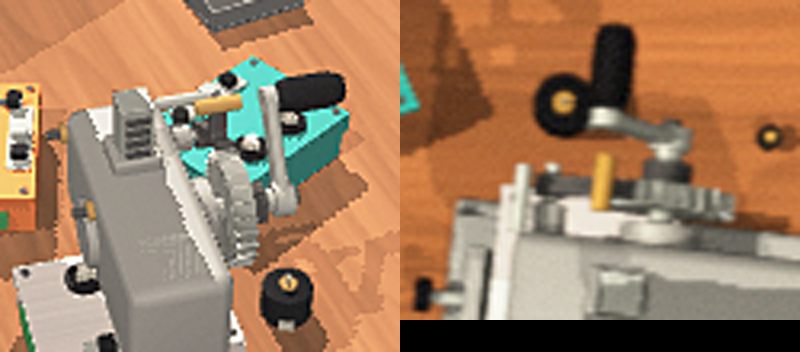

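```bash
python3 -c "
from h import *
print(loc(),r.observe()['eef_pos'],order.hand_in())"
```

```text
the job is handed in; nothing more can be done
[ 0.66 -0.22 -0.45] [0.38384991 0.30722237 0.31915568] None
```

I did the job in the order asked and handed it in at about 41 s. The gauge came to rest on something at about deck height, and the pawl is back in the wheel. No picture shows the foot itself.

- **Pawl out:** the first push stopped early on its force limit and left the bar standing near its dead point. A second push took it over onto its rest. During that push the fingertips were pressed upward with about 20 N. The top view then put the pawl at about 1.2 rad, close to its rest at 1.25.
- **Lowering:** I wound the crank backward in 0.02 to 0.03 rad steps. The force along the grip's path stayed near 0.4 N, then rose to 2.2 N, and I stopped there. That means roughly 0.5 to 0.7 mm of foot spring, or about 5 N on the deck.
- **Last checks:** before hand-in, the pawl bar appeared seated, at about 0.05 rad or less. The crank stood at about 1.1 rad, and the gripper was clear and touching nothing. The deck, reel motor and pinch roller looked unmoved in the last crops. I did not recheck the other things on the counter.
- **Disagreement:** the crank angle gives a drop of about 19 mm, but the rack top in the side view gives about 16 mm (±2 mm). Both are within the 9 to 21 mm I expected.
- **Not checked:** column and head hide the foot from the side camera and the head covers it from above, so contact rests on the force signal alone. I did not test it again after the pawl was seated.

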